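# Setting out nested rivet cups on the turntable

### The job

The four empty tin cups have been put away as two nested pairs on the bench, one on each side of the turntable. Take them apart and stand each one, open end up, on the bare green rubber pad cut to its size on the turntable, the narrowest cup on the smallest pad and so on up to the widest on the largest, well centred on the pads. Never let a cup tip over, and do not disturb the two cups of rivets already on the turntable.

Things in the scene. Friction and masses are not known exactly. Their poses are not given: they have to be found in the camera images.
- cup_a: Empty round straight-sided tin cup, the narrowest and tallest of the four: 40 mm across outside, 72 mm high, wall 1.5 mm, floor 2.5 mm thick, about 50 g. At the start it stands inside cup_b, on its floor, rim 20.5 mm above cup_b's rim (about 3 mm of play all round). Origin at the centre of its underside, z up along the axis to the open mouth.
- cup_b: Empty round straight-sided tin cup, the second narrowest of the four: 49 mm across outside, 54 mm high, wall 1.5 mm, floor 2.5 mm thick, about 50 g. At the start it stands on the bench mat with cup_a inside it. Tools lying about are at least 60 mm from the centre of either nest and under 50 mm high. Origin at the centre of its underside, z up along the axis to the open mouth.
- cup_c: Empty round straight-sided tin cup, the second widest of the four: 58 mm across outside, 46 mm high, wall 1.5 mm, floor 2.5 mm thick, about 50 g. At the start it stands inside cup_d, on its floor, rim 18.5 mm above cup_d's rim (about 3 mm of play all round). Origin at the centre of its underside, z up along the axis to the open mouth.
- cup_d: Empty round straight-sided tin cup, the widest and lowest of the four: 67 mm across outside, 30 mm high, wall 1.5 mm, floor 2.5 mm thick, about 50 g. At the start it stands on the bench mat with cup_c inside it. Origin at the centre of its underside, z up along the axis to the open mouth.
- pad_a: Round flat dark green rubber pad 48 mm across and 3 mm thick, cut 8 mm wider than cup_a, fixed on top of the light plywood turntable. Origin at the centre of its underside, which lies on the turntable's top; the pad's top is 3 mm above the origin, 33 mm above the bench.
- pad_b: Round flat dark green rubber pad 57 mm across and 3 mm thick, cut 8 mm wider than cup_b, fixed on top of the light plywood turntable. Origin at the centre of its underside, which lies on the turntable's top; the pad's top is 3 mm above the origin, 33 mm above the bench.
- pad_c: Round flat dark green rubber pad 66 mm across and 3 mm thick, cut 8 mm wider than cup_c, fixed on top of the light plywood turntable. Origin at the centre of its underside, which lies on the turntable's top; the pad's top is 3 mm above the origin, 33 mm above the bench.
- pad_d: Round flat dark green rubber pad 75 mm across and 3 mm thick, cut 8 mm wider than cup_d, fixed on top of the light plywood turntable. Origin at the centre of its underside, which lies on the turntable's top; the pad's top is 3 mm above the origin, 33 mm above the bench.
- rivets_gold: Tin cup part full of gold-coloured rivets, 58 mm across, 46 mm high, about 0.2 kg, loose on the turntable; to be left alone. Origin at the centre of its underside. The turntable is a plywood disc 310 mm across, top 30 mm above the bench; it does not turn.
- rivets_silver: Tin cup part full of silver rivets, 58 mm across, 46 mm high, about 0.2 kg, loose on the turntable; to be left alone. Origin at the centre of its underside. The turntable's six stations lie evenly spaced on a circle of 105 mm radius about its centre: the four bare pads and the two rivet cups, in any order.
Things that resemble listed ones, but are neither listed nor needed, are in the scene too. What is shaped like the cup_a but orange is not meant. What is shaped like the cup_c but orange is not meant.

How it is judged (in metres and radians):
At the end, for the whole second after the job is handed in: Each of the four empty cups stands upright (within 0.1 rad) and at rest on its own pad, its axis within 10 mm of the pad's centre and its underside on the pad (less than 8 mm above the pad's underside); both rivet cups are upright, at rest and within 12 mm of where they started (horizontal distance between cup_a and pad_a below 0.01 m and z of cup_a in the frame of pad_a below 0.008 m and angle between each of cup_a, cup_b, cup_c, cup_d, rivets_gold, rivets_silver's own z axis and vertical below 0.1 rad and linear speed of each of cup_a, cup_b, cup_c, cup_d, rivets_gold, rivets_silver below 0.02 m/s and horizontal distance between cup_b and pad_b below 0.01 m and z of cup_b in the frame of pad_b below 0.008 m and horizontal distance between cup_c and pad_c below 0.01 m and z of cup_c in the frame of pad_c below 0.008 m and horizontal distance between cup_d and pad_d below 0.01 m and z of cup_d in the frame of pad_d below 0.008 m and distance of each of rivets_gold, rivets_silver from where it was at the start of the episode below 0.012 m); the robot touches nothing.
It fails at once if an empty cup is tipped over (more than 0.7 rad) (angle between any of cup_a, cup_b, cup_c, cup_d's own z axis and vertical above 0.7 rad).
It fails at once if a cup of rivets is shifted by more than 20 mm, lifted or tilted (distance of any of rivets_gold, rivets_silver from where it was at the start of the episode above 0.02 m or angle between any of rivets_gold, rivets_silver's own z axis and vertical above 0.3 rad).
It also fails if it takes over 98 s, if anything falls off the work surface, if the arm or the gripper's body presses on something with over 40 N, if the wrist force passes 120 N, or if a joint passes its speed limit or range.

### The arm

A 6-joint arm with a two-finger parallel gripper is mounted at the origin on the work surface. World frame = base frame: x ahead of the robot, y to its left, z up, the work surface at z = 0. Lengths are in mm, angles in rad, forces in N, time in s.
With the tool pointing down it reaches from about 350 to 875 mm from the base axis. Payload 4.2 kg.
Tool frame: the origin (TCP) lies between the finger pads; the fingertips stand 8 mm ahead of it and the grasp point (between the pads) lies 11 mm behind it; z points along the fingers, y is the line along which they close (so a half turn about z gives the same grasp; the last joint's range is limited). The gripper opens to 85 mm and grips with 20 to 120 N. Pads are 22 mm wide; open, the fingers measure 114 mm over their backs; the gripper's body (76 mm by 85 mm) begins 54 mm behind the grasp point. The pads swing forward as they close: fully open they stand 13 mm farther back than shut.
Start: joints at [-0.892, 0.385, 0.008, 0, -1.194, -0.259], TCP at [254.749, -570.703, 205.712] pointing down, gripper open.
Joint ranges: [-3.14, 3.14], [-1.21, 2.06], [-1.07, 1.41], [-3.16, 2.05], [-2.99, -0.16], [-3.1, 3.1]. Speed limits (rad/s): [2.79, 2.79, 3.14, 3.14, 3.14, 3.14].

### API

Orientations are given as a unit quaternion [w, x, y, z].
In Python, from rig import env, optics, job gives the robot as it stands.
- The arm moves only by the shell command python3 -m pendant 'ROWS' [FORCE]. ROWS is JSON, a list of rows, each a list of 7 numbers: the shift along the world's x, y, z in units of 100 mm (1.0 is 100 mm), then the turn, a rotation vector about the world's x, y, z in units of 90 degrees (1.0 is 90 degrees), then the opening, from 0 (shut) to 1 (fully open). In form: [[dx, dy, dz, wx, wy, wz, fingers], ...]. A call has exactly 8 rows; each row is the pose to reach, as a shift and turn from the pose commanded when the call began; what a row does not reach only later rows make up. A row lasts 1/12 s, in which the tool goes at most 41.7 mm and 7.16 degrees, less where a joint would pass 70% of its speed; a pose out of reach is approached as far as the arm can. A call with a number of a shift or a turn outside -1 to 1 is refused whole. A call with a gripper value outside its range is refused whole. The fingers move at their own pace and stop on an object; FORCE is the grip in N (left out, the last holds). Time passes only in rows, so rows that repeat a pose let the fingers close, or fill a call up. It gives the time, the measured TCP pose, the force, the opening and the grip force at its end, in the units of the state.
- env.read_state(): the state, without advancing time (a new reading comes with each control period).
- optics.camera(name): name is "side" or "top" or "wrist"; returns the picture (400x640x3 uint8, red, green, blue); there is no depth.
- optics.camera_model(name): a dict with "fx", "fy", "cx", "cy" (pixels), "D" ([k1, k2, p1, p2, k3] as OpenCV has them; the pictures are not rectified), "pose" (4x4, takes a point from camera to world coordinates); the wrist camera has in their place "mount" (4x4, takes a point from camera to tool coordinates, whose origin is the TCP and whose axes are the flange's). Camera axes: x right, y down, z forward; pixel columns grow to the right and rows downward; lengths in mm; the calibration is good to about 2 mm. A picture is of the moment at which its call begins: read the wrist's pose just before it. camera_model takes no time and is no camera call.
- job.close_job(): hands the job in; it is judged then, once.
Trained networks look in the newest picture that a camera, given by its name, has taken for a name from the list of things; names that differ only in an ending like _2 or _b are one class to them, and where a whole thing is asked for, a point or a joint stands for the part that bears it (a point fixed in the world has none). Each returns a list of dicts, best first, with "p" (0 to 1); they miss things now and then, are a little off and sometimes report something else, mostly with a low value. They report only what shows in the picture. A call takes as long as a camera call. They do not tell look-alikes from the thing itself.
- optics.boxes_of(label, camera): "bbox" ([left, top, width, height] in pixels, round what is visible of it).
The state is a dict: "t": time; "q": joint angles; "dq": joint speeds; "effort": joint torques, N m; "ee_pos": TCP position; "eef_rot": TCP orientation; "contact_force": force on the tool from outside, world axes, zero at the start; "moment": the same for the moment, N m; "opening": finger opening in mm; "finger_force": force on a finger pad.
Only numpy, scipy, OpenCV 4.12 (cv2) and the standard library are available. Lean on these libraries where they do the work, as an engineer would, in place of code of your own. Each camera call takes 0.05 s, during which the arm holds its last target. There are 200 camera calls.

## Working session

There is one attempt and no reset: what is moved stays moved. The work goes in short steps, Python scripts to look and compute and a shell command to move; the robot and the scene stay as the last step left them, time stands still between calls to the robot, and variables do not carry over. Pictures are saved under pics/ and viewed, at most 14 in all, crops included, and the job is handed in when it is done.

```bash
ls; mkdir -p pics; python3 - <<'E'
from rig import env, optics, job
import cv2
s=env.read_state(); print(s)
for n in ["top","side"]:
    im=optics.camera(n); cv2.imwrite(f"pics/{n}0.png",im[:,:,::-1])
    m=optics.camera_model(n); print(n,m)
    for l in ["cup_a","cup_c","pad_a","rivets_gold","rivets_silver"]:
        print(l,[(r["bbox"],round(r["p"],2)) for r in optics.boxes_of(l,n)])
print(optics.camera_model("wrist"))
E
```

```text
pics
{'t': 0.0, 'q': array([-8.92396446e-01,  3.85584947e-01,  6.60459059e-03, -5.05069626e-04,
       -1.19399892e+00, -2.58598323e-01]), 'dq': array([-4.92704609e-04, -7.61867251e-06,  7.17346480e-04, -7.85949594e-04,
       -3.99548416e-04, -5.83806154e-05]), 'effort': array([ 5.54993640e-04, -3.92286837e+01,  1.88393050e+01,  4.18616027e+00,
       -4.77977112e-03, -9.92802342e-06]), 'ee_pos': array([ 254.48572817, -570.13183818,  204.59530187]), 'eef_rot': array([-2.83426378e-04, -2.08271597e-01,  9.78070394e-01,  1.07985003e-03]), 'contact_force': array([-0.00381912, -0.28605973,  0.19089825]), 'moment': array([ 0.02771041, -0.03654232, -0.02043788]), 'finger_force': 0.0, 'opening': 85.30087412567698}
top {'fx': 364.9076330991796, 'fy': 364.9076330991796, 'cx': 322.0653336710178, 'cy': 196.2556423372909, 'D': array([0.00465714, 0.        , 0.        , 0.        , 0.        ]), 'pose': array([[-1.86896476e-02, -9.98084733e-01,  5.89708698e-02,
         4.31570118e+02],
       [-9.99733721e-01,  1.78569780e-02, -1.46155869e-02,
         1.50146997e+01],
       [ 1.35345527e-02, -
[... 2009 characters left out ...]
9.0, 181.4, 19.3, 11.0], 0.53), ([288.4, 161.6, 28.2, 15.3], 0.52)]
rivets_gold [([230.0, 178.4, 29.1, 33.9], 0.91)]
rivets_silver [([316.2, 188.5, 24.4, 34.0], 0.96)]
{'fx': 320.93834362976725, 'fy': 320.93834362976725, 'cx': 317.3936881888026, 'cy': 197.8971468732973, 'D': array([-0.04056225,  0.        ,  0.        ,  0.        ,  0.        ]), 'mount': array([[-1.25499140e-04, -9.50125379e-01, -3.11868159e-01,
         7.89544928e+01],
       [ 9.99999973e-01, -1.80010613e-04,  1.46002452e-04,
        -4.99014498e-03],
       [-1.94860214e-04, -3.11868133e-01,  9.50125376e-01,
        -1.67518764e+02],
       [ 0.00000000e+00,  0.00000000e+00,  0.00000000e+00,
         1.00000000e+00]])}
```

```bash
python3 - <<'E'
import cv2
im=cv2.imread("pics/top0.png")[90:290,180:480]
cv2.imwrite("pics/topc.png",cv2.resize(im,(800,533),interpolation=cv2.INTER_CUBIC))
E
```

```text
(no output)
```

View pics/topc.png

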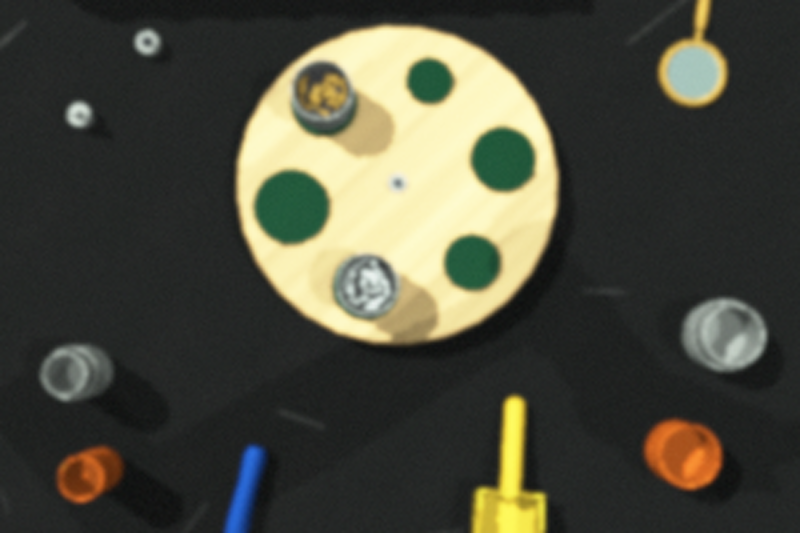

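View pics/side0.png

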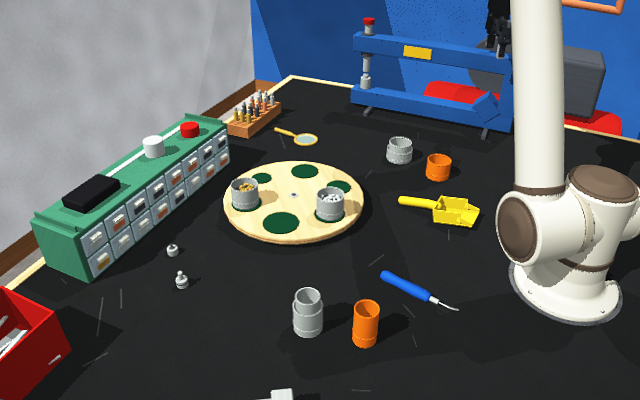

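The top crop shows the turntable at crop (398,183). The pads are a (430,81), c (503,159), b (472,262) and d (292,207), with gold at (323,97) and silver at (366,285). The grey nests are ab at (77,373) and cd at (725,335), with the orange look-alikes just below them. The side picture confirms this.

```bash
cat > h.py <<'E'
from rig import env, optics
import cv2, numpy as np
from scipy.spatial.transform import Rotation as R
def wpose(s):
    q=s["eef_rot"]; T=np.eye(4); T[:3,:3]=R.from_quat([q[1],q[2],q[3],q[0]]).as_matrix(); T[:3,3]=s["ee_pos"]
    return T@optics.camera_model("wrist")["mount"]
def K(m): return np.array([[m["fx"],0,m["cx"]],[0,m["fy"],m["cy"]],[0,0,1]])
def toworld(px,z,name,pose=None):
    m=optics.camera_model(name); P=m["pose"] if pose is None else pose
    u=cv2.undistortPoints(np.array(px,float).reshape(-1,1,2),K(m),m["D"]).reshape(-1,2)
    d=np.c_[u,np.ones(len(u))]@P[:3,:3].T; o=P[:3,3]
    return o+d*((z-o[2])/d[:,2])[:,None]
def topix(X,name,pose=None):
    m=optics.camera_model(name); P=np.linalg.inv(m["pose"] if pose is None else pose)
    return cv2.projectPoints(np.array(X,float).reshape(-1,3),cv2.Rodrigues(P[:3,:3])[0],P[:3,3],K(m),m["D"])[0].reshape(-1,2)
def circ(c,r,z,n=60):
    t=np.linspace(0,2*np.pi,n); return np.c_[c[0]+r*np.cos(t),c[1]+r*np.sin(t),np.full(n,z)]
E
python3 - <<'E'
from h import *
im=cv2.imread("pics/top0.png"); hsv=cv2.cvtColor(im,cv2.COLOR_BGR2HSV)
g=cv2.inRange(hsv,(60,90,40),(95,255,160)); n,l,st,ce=cv2.connectedComponentsWithStats(g)
for i in range(1,n):
    if st[i,4]>60:
        c,_=cv2.findContours((l==i).astype('u1'),0,1)
        w=toworld(ce[i],33,"top")[0]; print("green",ce[i],st[i,4],w.round(1), "diam",2*np.sqrt(st[i,4]/np.pi)*931/365)
C=toworld([398/2.667+180,183/2.667+90],30,"top")[0]; print("centre",C)
m=cv2.inRange(hsv,(12,40,140),(35,160,255));m[:,:]=cv2.morphologyEx(m,cv2.MORPH_CLOSE,np.ones((25,25)))
n,l,st,ce=cv2.connectedComponentsWithStats(m);i=1+st[1:,4].argmax();c=max(cv2.findContours((l==i).astype('u1'),0,1)[0],key=len)
w=toworld(cv2.convexHull(c)[:,0],30,"top"); print("disc",cv2.minEnclosingCircle(w[:,:2].astype('f4')),w[:,:2].mean(0))
for nm,p,z in [("a rim",(66,373),74.5),("c rim",(733,334),48.5),("oa",(81,478),72),("oc",(690,455),46),("gold",(323,90),79),("silver",(366,283),79)]:
    print(nm,toworld(np.array(p)/2.6667+[180,90],z,"top")[0].round(1))
E
```

```text
green [285.93069874  41.82416953] 1746 [892.9  88.3  33. ] diam 120.26354338300007
green [216.79527559  35.33070866] 635 [912.3 268.3  33. ] diam 72.52683713726785
green [296.9346247   36.98789346] 413 [905.6  59.4  33. ] diam 58.49071114653068
green [340.7740113  119.90960452] 177 [683.7 -50.8  33. ] diam 38.29115875439631
green [368.37105263 149.41842105] 380 [ 605.5 -120.3   33. ] diam 56.105272254280344
green [288.86770428 167.11673152] 514 [563.   85.1  33. ] diam 65.25194107638397
green [356.72302158 188.07913669] 278 [506.  -87.8  33. ] diam 47.98817940455106
centre [583.71058047 -18.97267825  30.        ]
disc ((584.5083618164062, -17.081071853637695), 156.13221740722656) [588.21551353 -15.14907935]
a rim [407.8 287.1  74.5]
c rim [ 431.8 -331.7   48.5]
oa [313.  274.3  72. ]
oc [ 319.2 -287.5   46. ]
gold [663.2  50.2  79. ]
silver [484.4  13.8  79. ]
```

```bash
M="python3 -m pendant"
$M '[[0.3,0.3,0,0,0,0,1],[0.6,0.6,0,0,0,0,1],[0.8,0.8,0,0,0,0,1],[1,1,0,0,0,0,1],[1,1,0,0,0,0,1],[1,1,0,0,0,0,1],[1,1,0,0,0,0,1],[1,1,0,0,0,0,1]]' 30
$M '[[0.2,0.3,0,0,0,0,1],[0.4,0.7,0,0,0,0,1],[0.6,1,0,0,0,0,1],[0.77,1,0,0,0,0,1],[0.77,1,0,0,0,0,1],[0.77,1,0,0,0,0,1],[0.77,1,0,0,0,0,1],[0.77,1,0,0,0,0,1]]'
$M '[[0,0.2,0,0,0,0,1],[0,0.39,0,0,0,0,1],[0,0.39,0,0,0,0,1],[0,0.39,0,0,0,0,1],[0,0.39,0,0,0,0,1],[0,0.39,0,0,0,0,1],[0,0.39,0,0,0,0,1],[0,0.39,0,0,0,0,1]]'
python3 - <<'E'
from h import *
s=env.read_state(); P=wpose(s); im=optics.camera("wrist"); np.save("P1.npy",P)
cv2.imwrite("pics/w1r.png",im[:,:,::-1]); b=im[:,:,::-1].copy()
for c,r,z,col in [((431.8,-331.7),29,48.5,(0,0,255)),((431.8,-331.7),33.5,30,(0,255,0)),((605.4,-120.8),33,33,(255,0,255))]:
    cv2.polylines(b,[topix(circ(c,r,z),"wrist",P).round().astype(int)],True,col,1)
cv2.imwrite("pics/w1.png",b); print(s["ee_pos"],s["eef_rot"])
E
```

```text
t: 1.27
ee_pos: [354.2, -471.3, 205.7]
eef_rot: [-0.0, -0.208, 0.978, -0.0]
contact_force: [0.9, -0.7, 0.5]
opening: 85.4
finger_force: 0.0
t: 1.93
ee_pos: [430.6, -371.6, 205.5]
eef_rot: [-0.0, -0.207, 0.978, 0.0]
contact_force: [-0.2, 0.7, -0.1]
opening: 85.5
finger_force: 0.0
t: 2.6
ee_pos: [431.6, -332.2, 205.6]
eef_rot: [-0.0, -0.208, 0.978, 0.0]
contact_force: [-0.6, 0.0, 0.0]
opening: 85.1
finger_force: 0.0
[ 431.61921262 -332.24460543  205.55310765] [-1.23381259e-04 -2.07940552e-01  9.78141457e-01  3.36297718e-05]
```

View pics/w1.png

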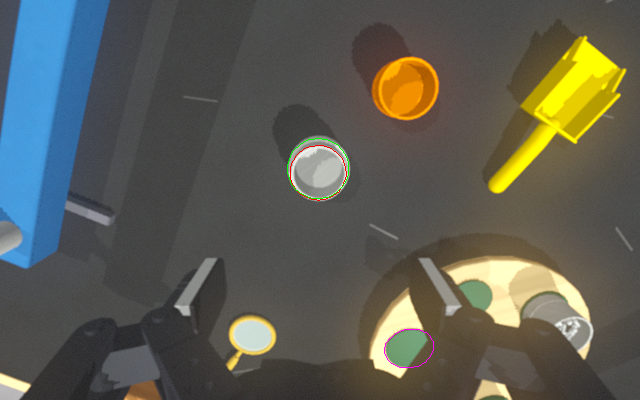

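The wrist picture shows the cd nest at (319,168), where the predicted rims fall almost exactly; pad c at (409,348) matches too. I'll check a zoom.

```bash
python3 - <<'E'
from h import *
b=cv2.imread("pics/w1.png"); r=cv2.imread("pics/w1r.png")
f=lambda i:cv2.resize(i[125:215,275:365],(400,400),interpolation=cv2.INTER_CUBIC)
cv2.imwrite("pics/w1z.png",np.hstack([f(r),f(b)]))
P=np.load("P1.npy")
print("px shift per 5mm x,y:",np.diff(topix([[431.8,-331.7,48.5],[436.8,-331.7,48.5],[431.8,-326.7,48.5]],"wrist",P),axis=0))
E
```

```text
px shift per 5mm x,y: [[-1.95168374  4.26695557]
 [ 6.34228516 -2.36336017]]
```

View pics/w1z.png

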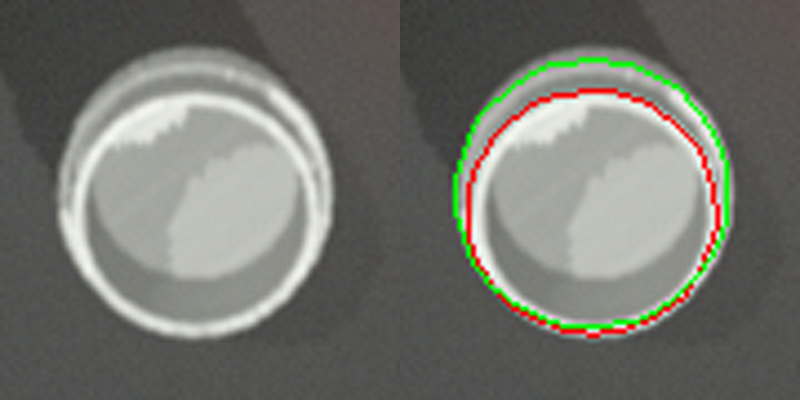

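```bash
M="python3 -m pendant"
$M '[[0.01,0.01,-0.3,0,0,0,1],[0.01,0.01,-0.6,0,0,0,1],[0.01,0.01,-0.9,0,0,0,1],[0.01,0.01,-1,0,0,0,1],[0.01,0.01,-1,0,0,0,1],[0.01,0.01,-1,0,0,0,1],[0.01,0.01,-1,0,0,0,1],[0.01,0.01,-1,0,0,0,1]]' 30
$M '[[0,0,-0.2,0,0,0,1],[0,0,-0.35,0,0,0,1],[0,0,-0.5,0,0,0,1],[0,0,-0.6,0,0,0,1],[0,0,-0.64,0,0,0,1],[0,0,-0.64,0,0,0,1],[0,0,-0.64,0,0,0,0.8],[0,0,-0.64,0,0,0,0.7]]'
$M '[[0,0,0,0,0,0,0.6],[0,0,0,0,0,0,0.5],[0,0,0,0,0,0,0.5],[0,0,0,0,0,0,0.5],[0,0,0,0,0,0,0.5],[0,0,0,0,0,0,0.5],[0,0,0,0,0,0,0.5],[0,0,0,0,0,0,0.5]]' 25
```

```text
t: 3.32
ee_pos: [434.1, -331.4, 107.7]
eef_rot: [0.002, -0.209, 0.978, -0.001]
contact_force: [-0.1, 0.7, 0.9]
opening: 85.2
finger_force: 0.0
t: 3.98
ee_pos: [433.6, -331.1, 42.8]
eef_rot: [0.001, -0.209, 0.978, -0.001]
contact_force: [-0.0, -0.0, 0.6]
opening: 63.8
finger_force: 0.0
t: 4.65
ee_pos: [432.8, -330.7, 41.7]
eef_rot: [-0.0, -0.208, 0.978, 0.0]
contact_force: [-0.7, -0.2, 0.9]
opening: 42.9
finger_force: 0.0
```

```bash
python3 - <<'E'
from h import *
s=env.read_state(); P=wpose(s); im=optics.camera("wrist"); np.save("P2.npy",P)
b=im[:,:,::-1].copy(); w=optics.camera("side")
s2=cv2.resize(w[110:190,370:480,::-1],(550,400),interpolation=cv2.INTER_CUBIC)
cv2.imwrite("pics/w2.png",np.hstack([cv2.resize(b[100:400,150:490],(450,400))[:, :400],s2[:,:400]]))
E
```

```text
(no output)
```

View pics/w2.png

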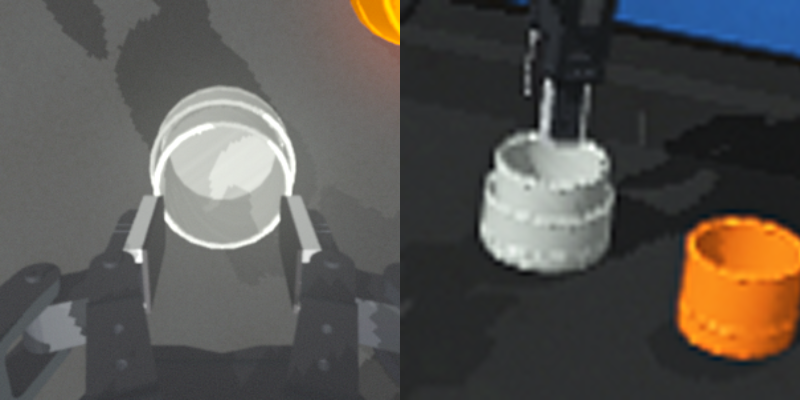

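```bash
python3 - <<'E'
from h import *
s=env.read_state();p=s["ee_pos"]; print(p)
y=np.array([-.407,.913,0]); x=np.array([-.913,-.407,0])
for z in (33,42,55,72): print(z,[topix(p+k*21.5*y+11*x+[0,0,z-p[2]],"side")[0].round(1) for k in(-1,1)])
print(topix([433,-331,48.5],"side"), toworld([[150+222/1.3235,100+185/1.3333]],48.5,"wrist",np.load("P2.npy")))
E
```

```text
[ 432.70602521 -330.69804194   41.65417185]
33 [array([402.2, 142.8]), array([404.6, 150.6])]
42 [array([402.5, 139.8]), array([405. , 147.5])]
55 [array([403. , 135.3]), array([405.5, 143. ])]
72 [array([403.6, 129.5]), array([406.2, 137. ])]
[[399.70337896 141.23819611]] [[ 430.3679839  -331.54759682   48.5       ]]
```

The wrist picture shows the cup centred under the tool. The finger ends are at crop (158,197) and (283,197), above the rim. They look higher than the nominal tip height, so I'll go down in steps and use the opening at contact to tell what is being gripped.

```bash
M="python3 -m pendant"
$M '[[0,0,0,0,0,0,1],[0,0,0,0,0,0,1],[0,0,0,0,0,0,1],[0,0,0,0,0,0,1],[0,0,-0.05,0,0,0,1],[0,0,-0.1,0,0,0,1],[0,0,-0.14,0,0,0,1],[0,0,-0.14,0,0,0,1]]' 25
$M '[[0,0,0,0,0,0,0.8],[0,0,0,0,0,0,0.7],[0,0,0,0,0,0,0.6],[0,0,0,0,0,0,0.6],[0,0,0,0,0,0,0.6],[0,0,0,0,0,0,0.6],[0,0,0,0,0,0,0.6],[0,0,0,0,0,0,0.6]]' 25
python3 - <<'E'
from h import *
s=env.read_state(); P=wpose(s); im=optics.camera("wrist")
cv2.imwrite("pics/w3.png",im[:,:,::-1][80:400,100:540])
E
```

```text
t: 5.42
ee_pos: [431.9, -330.3, 26.4]
eef_rot: [-0.001, -0.208, 0.978, 0.001]
contact_force: [-0.0, 0.5, 0.2]
opening: 85.6
finger_force: 0.0
t: 6.08
ee_pos: [432.8, -330.7, 27.8]
eef_rot: [0.0, -0.208, 0.978, -0.0]
contact_force: [0.8, -0.6, -0.3]
opening: 51.1
finger_force: 0.0
```

View pics/w3.png

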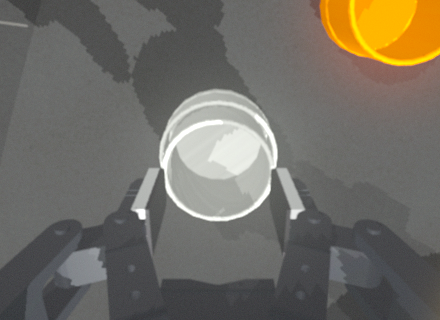

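The picture shows the finger ends at crop row 168, still above the cup's rim. Both cameras and the lack of contact agree that the tips sit about 35–40 mm higher than the nominal figure, so I'll keep stepping down.

```bash
M="python3 -m pendant"
$M '[[0,0,0,0,0,0,1],[0,0,0,0,0,0,1],[0,0,0,0,0,0,1],[0,0,-0.04,0,0,0,1],[0,0,-0.09,0,0,0,1],[0,0,-0.13,0,0,0,1],[0,0,-0.16,0,0,0,1],[0,0,-0.16,0,0,0,1]]' 25
$M '[[0,0,0,0,0,0,0.8],[0,0,0,0,0,0,0.7],[0,0,0,0,0,0,0.6],[0,0,0,0,0,0,0.6],[0,0,0,0,0,0,0.6],[0,0,0,0,0,0,0.6],[0,0,0,0,0,0,0.6],[0,0,0,0,0,0,0.6]]' 25
python3 - <<'E'
from h import *
im=optics.camera("wrist"); w=optics.camera("side")
cv2.imwrite("pics/w4.png",np.hstack([im[100:400,130:510,::-1],cv2.resize(w[110:185,375:475,::-1],(400,300),interpolation=cv2.INTER_CUBIC)]))
E
```

```text
t: 6.8
ee_pos: [432.0, -330.4, 10.6]
eef_rot: [-0.001, -0.208, 0.978, 0.001]
contact_force: [0.5, 0.4, 0.2]
opening: 85.5
finger_force: 0.0
t: 7.47
ee_pos: [432.9, -330.8, 12.3]
eef_rot: [0.0, -0.208, 0.978, -0.0]
contact_force: [-1.1, 1.3, 6.1]
opening: 56.7
finger_force: 26.4
```

View pics/w4.png

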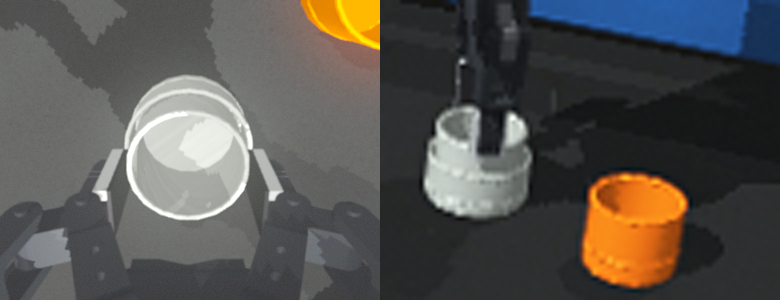

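Contact now at 57 mm with a 26 N grip. The side view shows the finger tip at crop (488,152), overlapping cup_c's wall by about 6 mm. I'll regrip 7 mm lower for a firmer hold, still above cup_d's rim, then lift.

```bash
M="python3 -m pendant"
$M '[[0,0,0,0,0,0,0.8],[0,0,0,0,0,0,0.85],[0,0,-0.03,0,0,0,0.85],[0,0,-0.07,0,0,0,0.85],[0,0,-0.07,0,0,0,0.7],[0,0,-0.07,0,0,0,0.6],[0,0,-0.07,0,0,0,0.5],[0,0,-0.07,0,0,0,0.5]]' 30
$M '[[0,0,0,0,0,0,0.5],[0,0,0,0,0,0,0.5],[0,0,0,0,0,0,0.5],[0,0,0.05,0,0,0,0.5],[0,0,0.1,0,0,0,0.5],[0,0,0.15,0,0,0,0.5],[0,0,0.2,0,0,0,0.5],[0,0,0.2,0,0,0,0.5]]' 30
```

```text
t: 8.23
ee_pos: [432.7, -330.7, 4.5]
eef_rot: [-0.0, -0.208, 0.978, 0.0]
contact_force: [0.3, 0.5, -0.3]
opening: 57.6
finger_force: 32.1
t: 8.9
ee_pos: [433.7, -331.1, 26.3]
eef_rot: [0.001, -0.209, 0.978, -0.001]
contact_force: [0.5, -0.6, -0.6]
opening: 57.7
finger_force: 32.2
```

```bash
M="python3 -m pendant"
$M '[[0,0,0.2,0,0,0,0.5],[0,0,0.4,0,0,0,0.5],[0,0,0.6,0,0,0,0.5],[0.2,0.3,0.6,0,0,0,0.5],[0.4,0.5,0.6,0,0,0,0.5],[0.6,0.7,0.6,0,0,0,0.5],[0.73,0.8,0.6,0,0,0,0.5],[0.73,0.8,0.6,0,0,0,0.5]]'
$M '[[0.2,0.3,0,0,0,0,0.5],[0.4,0.5,0,0,0,0,0.5],[0.7,0.8,0,0,0,0,0.5],[0.9,0.9,0,0,0,0,0.5],[1,1,0,0,0,0,0.5],[1,1,0,0,0,0,0.5],[1,1,0,0,0,0,0.5],[1,1,0,0,0,0,0.5]]'
$M '[[0,0.1,0,0,0,0,0.5],[0,0.2,0,0,0,0,0.5],[0,0.3,0,0,0,0,0.5],[0,0.3,-0.1,0,0,0,0.5],[0,0.3,-0.2,0,0,0,0.5],[0,0.3,-0.2,0,0,0,0.5],[0,0.3,-0.2,0,0,0,0.5],[0,0.3,-0.2,0,0,0,0.5]]'
python3 - <<'E'
from h import *
s=env.read_state(); P=wpose(s); im=optics.camera("wrist"); p=s["ee_pos"]; print(p)
b=im[:,:,::-1].copy()
cv2.polylines(b,[topix(circ(p,29,p[2]+43.8),"wrist",P).round().astype(int)],True,(0,0,255),1)
cv2.polylines(b,[topix(circ((605.4,-120.8),33,33),"wrist",P).round().astype(int)],True,(255,0,255),1)
w=optics.camera("side")
cv2.imwrite("pics/w5.png",np.hstack([b[90:390,130:530],cv2.resize(w[110:260,200:400,::-1],(400,300),interpolation=cv2.INTER_CUBIC)]))
E
```

```text
t: 9.57
ee_pos: [508.4, -249.1, 84.9]
eef_rot: [0.001, -0.21, 0.978, -0.0]
contact_force: [0.3, -0.9, -1.3]
opening: 57.7
finger_force: 32.5
t: 10.23
ee_pos: [604.3, -151.5, 84.3]
eef_rot: [-0.001, -0.208, 0.978, 0.0]
contact_force: [-0.0, 0.5, -1.0]
opening: 57.5
finger_force: 32.5
t: 10.9
ee_pos: [605.7, -121.0, 64.3]
eef_rot: [-0.0, -0.208, 0.978, -0.0]
contact_force: [0.1, -0.1, -0.7]
opening: 57.5
finger_force: 32.5
[ 605.66955973 -121.00192104   64.29784826]
```

View pics/w5.png

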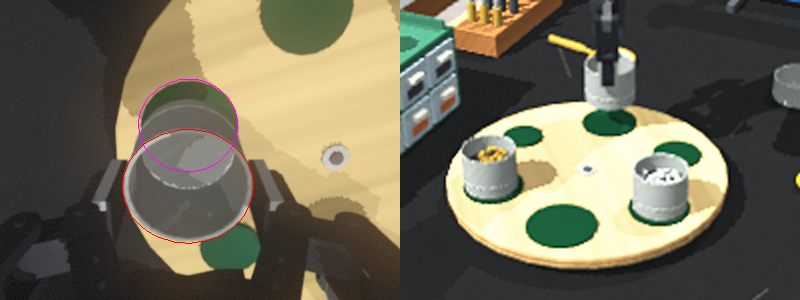

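The left panel shows the rim matching its predicted circle and pad c at crop (188,125), so the cup is centred. Lowering and releasing, then going back for cup_d.

```bash
M="python3 -m pendant"
$M '[[0,0,-0.1,0,0,0,0.5],[0,0,-0.2,0,0,0,0.5],[0,0,-0.26,0,0,0,0.5],[0,0,-0.285,0,0,0,0.5],[0,0,-0.285,0,0,0,0.5],[0,0,-0.285,0,0,0,0.5],[0,0,-0.285,0,0,0,0.8],[0,0,-0.285,0,0,0,0.9]]'
$M '[[0,0,0,0,0,0,0.9],[0,0,0,0,0,0,0.9],[0,0,0.15,0,0,0,0.9],[0,0,0.4,0,0,0,0.9],[0,0,0.7,0,0,0,1],[0,0,1,0,0,0,1],[-0.3,-0.3,1,0,0,0,1],[-0.6,-0.6,1,0,0,0,1]]'
$M '[[-0.3,-0.3,0,0,0,0,1],[-0.5,-0.6,0,0,0,0,1],[-0.7,-0.8,0,0,0,0,1],[-0.9,-1,0,0,0,0,1],[-1,-1,0,0,0,0,1],[-1,-1,0,0,0,0,1],[-1,-1,0,0,0,0,1],[-1,-1,0,0,0,0,1]]'
$M '[[-0.13,-0.3,0,0,0,0,1],[-0.13,-0.5,0,0,0,0,1],[-0.13,-0.5,0,0,0,0,1],[-0.13,-0.5,0,0,0,0,1],[-0.13,-0.5,0,0,0,0,1],[-0.13,-0.5,0,0,0,0,1],[-0.13,-0.5,0,0,0,0,1],[-0.13,-0.5,0,0,0,0,1]]'
python3 - <<'E'
from h import *
s=env.read_state(); P=wpose(s); im=optics.camera("wrist"); p=s["ee_pos"]; print(p)
b=im[:,:,::-1].copy()
cv2.polylines(b,[topix(circ((433,-331),33.5,30),"wrist",P).round().astype(int)],True,(0,0,255),1)
cv2.polylines(b,[topix(circ((605.4,-120.8),29,79),"wrist",P).round().astype(int)],True,(255,0,255),1)
q=topix([[433,-331,30]],"wrist",P)[0].astype(int); print(q)
w=optics.camera("top"); z=cv2.resize(w[120:180,330:400,::-1],(350,300),interpolation=cv2.INTER_CUBIC)
z2=cv2.resize(b[q[1]-60:q[1]+60,q[0]-80:q[0]+80],(400,300),interpolation=cv2.INTER_CUBIC)
cv2.imwrite("pics/w6.png",np.hstack([z2,z]))
E
```

```text
t: 11.67
ee_pos: [606.2, -120.7, 36.5]
eef_rot: [0.0, -0.208, 0.978, -0.0]
contact_force: [-0.0, 0.4, 0.3]
opening: 76.8
finger_force: 0.0
t: 12.33
ee_pos: [548.8, -179.3, 138.6]
eef_rot: [0.003, -0.21, 0.978, -0.001]
contact_force: [0.2, -0.4, -1.3]
opening: 85.5
finger_force: 0.0
t: 13.0
ee_pos: [447.9, -279.2, 136.5]
eef_rot: [0.0, -0.209, 0.978, -0.0]
contact_force: [0.7, 0.3, -0.0]
opening: 85.7
finger_force: 0.0
t: 13.67
ee_pos: [434.1, -329.0, 136.3]
eef_rot: [0.0, -0.209, 0.978, -0.0]
contact_force: [0.2, -0.1, -0.6]
opening: 85.4
finger_force: 0.0
[ 434.14217246 -329.00595512  136.30188823]
[315 184]
```

View pics/w6.png

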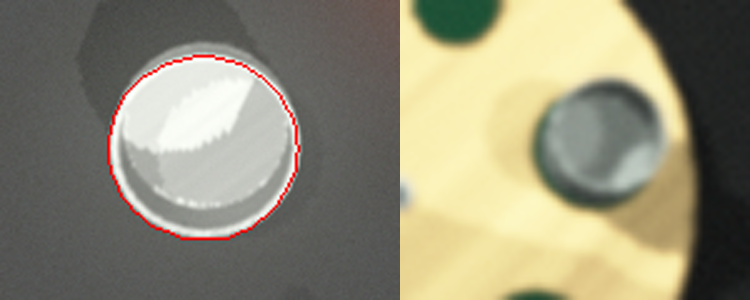

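Left: cup_d's rim matches the circle at (433,-331). Right: cup_c stands on its pad. Picking up cup_d now.

```bash
M="python3 -m pendant"
$M '[[0,0,-0.3,0,0,0,1],[0,0,-0.6,0,0,0,1],[0,0,-0.9,0,0,0,1],[0,0,-1,0,0,0,1],[0,0,-1,0,0,0,1],[0,0,-1,0,0,0,1],[0,0,-1,0,0,0,1],[0,0,-1,0,0,0,1]]' 30
$M '[[0,0,-0.15,0,0,0,1],[0,0,-0.3,0,0,0,1],[0,0,-0.4,0,0,0,1],[0,0,-0.48,0,0,0,1],[0,0,-0.52,0,0,0,1],[0,0,-0.52,0,0,0,1],[0,0,-0.52,0,0,0,1],[0,0,-0.52,0,0,0,0.9]]'
$M '[[0,0,0,0,0,0,0.8],[0,0,0,0,0,0,0.7],[0,0,0,0,0,0,0.65],[0,0,0,0,0,0,0.65],[0,0,0,0,0,0,0.65],[0,0,0,0,0,0,0.65],[0,0,0,0,0,0,0.65],[0,0,0,0,0,0,0.65]]' 30
```

```text
t: 14.43
ee_pos: [435.3, -330.3, 38.1]
eef_rot: [0.002, -0.209, 0.978, -0.001]
contact_force: [-1.0, -0.7, 0.5]
opening: 85.6
finger_force: 0.0
t: 15.1
ee_pos: [434.4, -329.9, -15.1]
eef_rot: [0.001, -0.208, 0.978, -0.0]
contact_force: [-0.3, 0.3, -0.6]
opening: 77.4
finger_force: 0.0
t: 15.77
ee_pos: [434.4, -329.9, -14.6]
eef_rot: [0.001, -0.209, 0.978, -0.001]
contact_force: [-1.8, 1.6, 6.1]
opening: 66.9
finger_force: 32.7
```

```bash
M="python3 -m pendant"
$M '[[0,0,0.1,0,0,0,0.6],[0,0,0.2,0,0,0,0.6],[0,0,0.4,0,0,0,0.6],[0,0,0.6,0,0,0,0.6],[0,0,0.8,0,0,0,0.6],[0,0,0.96,0,0,0,0.6],[0.1,0.3,0.96,0,0,0,0.6],[0.2,0.6,0.96,0,0,0,0.6]]'
$M '[[0.1,0.3,0,0,0,0,0.6],[0.2,0.6,0,0,0,0,0.6],[0.3,0.9,0,0,0,0,0.6],[0.3,1,0,0,0,0,0.6],[0.3,1,0,0,0,0,0.6],[0.3,1,0,0,0,0,0.6],[0.3,1,0,0,0,0,0.6],[0.3,1,0,0,0,0,0.6]]'
$M '[[0.1,0.3,0,0,0,0,0.6],[0.2,0.6,0,0,0,0,0.6],[0.3,0.9,0,0,0,0,0.6],[0.4,1,0,0,0,0,0.6],[0.4,1,0,0,0,0,0.6],[0.4,1,0,0,0,0,0.6],[0.4,1,0,0,0,0,0.6],[0.4,1,0,0,0,0,0.6]]'
$M '[[0.1,0.3,0,0,0,0,0.6],[0.2,0.6,0,0,0,0,0.6],[0.3,0.9,0,0,0,0,0.6],[0.4,1,0,0,0,0,0.6],[0.4,1,0,0,0,0,0.6],[0.4,1,0,0,0,0,0.6],[0.4,1,0,0,0,0,0.6],[0.4,1,0,0,0,0,0.6]]'
$M '[[0,0.3,0,0,0,0,0.6],[0,0.55,0,0,0,0,0.6],[0,0.55,0,0,0,0,0.6],[0,0.55,-0.2,0,0,0,0.6],[0,0.55,-0.32,0,0,0,0.6],[0,0.55,-0.32,0,0,0,0.6],[0,0.55,-0.32,0,0,0,0.6],[0,0.55,-0.32,0,0,0,0.6]]'
python3 - <<'E'
from h import *
s=env.read_state(); P=wpose(s); im=optics.camera("wrist"); p=s["ee_pos"]; print(p)
b=im[:,:,::-1].copy()
cv2.polylines(b,[topix(circ(p,33.5,p[2]+45),"wrist",P).round().astype(int)],True,(0,0,255),1)
cv2.polylines(b,[topix(circ((562.6,84.8),37.5,33),"wrist",P).round().astype(int)],True,(255,0,255),1)
w=optics.camera("side")
cv2.imwrite("pics/w7.png",np.hstack([b[90:390,130:530],cv2.resize(w[110:260,200:400,::-1],(400,300),interpolation=cv2.INTER_CUBIC)]))
E
```

```text
t: 16.43
ee_pos: [454.7, -270.2, 82.6]
eef_rot: [0.002, -0.207, 0.978, -0.001]
contact_force: [-0.1, 0.5, -1.9]
opening: 66.5
finger_force: 33.8
t: 17.1
ee_pos: [483.5, -170.6, 80.4]
eef_rot: [0.0, -0.208, 0.978, -0.0]
contact_force: [0.4, -0.4, -0.3]
opening: 66.4
finger_force: 33.8
t: 17.77
ee_pos: [523.1, -70.9, 80.0]
eef_rot: [-0.0, -0.207, 0.978, 0.0]
contact_force: [0.4, -0.3, -0.1]
opening: 66.7
finger_force: 33.8
t: 18.43
ee_pos: [563.0, 29.0, 80.1]
eef_rot: [-0.001, -0.207, 0.978, -0.0]
contact_force: [0.1, -0.2, -1.6]
opening: 66.6
finger_force: 33.9
t: 19.1
ee_pos: [564.3, 84.8, 49.0]
eef_rot: [0.001, -0.208, 0.978, -0.0]
contact_force: [0.5, 0.4, -0.5]
opening: 66.3
finger_force: 33.9
[564.31193815  84.76679049  48.99942827]
```

View pics/w7.png

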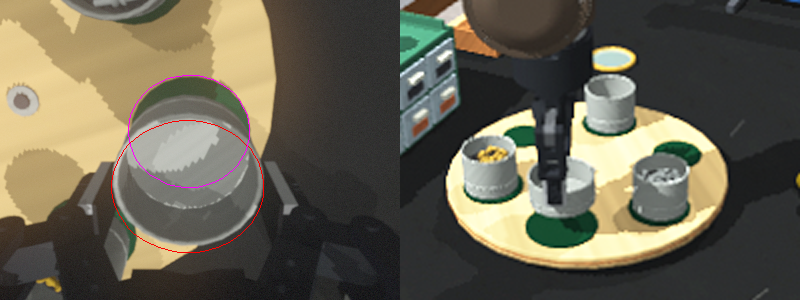

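Cup_d is held over pad d. Its rim sits about 8 px from the predicted circle, so it may hang a few mm low. I'll lower it gently, watching the force.

```bash
M="python3 -m pendant"
$M '[[0,0,-0.1,0,0,0,0.6],[0,0,-0.18,0,0,0,0.6],[0,0,-0.22,0,0,0,0.6],[0,0,-0.24,0,0,0,0.6],[0,0,-0.25,0,0,0,0.6],[0,0,-0.26,0,0,0,0.6],[0,0,-0.27,0,0,0,0.6],[0,0,-0.27,0,0,0,0.6]]'
```

```text
t: 19.87
ee_pos: [563.9, 85.4, 21.2]
eef_rot: [0.0, -0.208, 0.978, -0.0]
contact_force: [-0.1, 0.3, 0.6]
opening: 66.5
finger_force: 33.9
```

```bash
M="python3 -m pendant"
$M '[[0,0,-0.01,0,0,0,0.6],[0,0,-0.01,0,0,0,0.6],[0,0,-0.015,0,0,0,0.6],[0,0,-0.02,0,0,0,0.6],[0,0,-0.02,0,0,0,0.6],[0,0,-0.02,0,0,0,0.6],[0,0,-0.02,0,0,0,0.6],[0,0,-0.02,0,0,0,0.6]]'
```

```text
t: 20.53
ee_pos: [563.9, 85.4, 19.2]
eef_rot: [0.0, -0.208, 0.978, 0.0]
contact_force: [-0.6, -1.0, -0.9]
opening: 66.9
finger_force: 33.9
```

```bash
M="python3 -m pendant"
$M '[[0,0,-0.008,0,0,0,0.6],[0,0,-0.008,0,0,0,0.6],[0,0,-0.008,0,0,0,0.8],[0,0,-0.008,0,0,0,1],[0,0,-0.008,0,0,0,1],[0,0,0.15,0,0,0,1],[0,0,0.4,0,0,0,1],[0,0,0.8,0,0,0,1]]'
$M '[[0,0,0.2,0,0,0,1],[-0.3,0.3,0.2,0,0,0,1],[-0.5,0.6,0.2,0,0,0,1],[-0.7,0.8,0.2,0,0,0,1],[-0.8,1,0.2,0,0,0,1],[-0.8,1,0.2,0,0,0,1],[-0.8,1,0.2,0,0,0,1],[-0.8,1,0.2,0,0,0,1]]'
$M '[[-0.3,0.3,0,0,0,0,1],[-0.5,0.6,0,0,0,0,1],[-0.7,0.8,0,0,0,0,1],[-0.75,1,0,0,0,0,1],[-0.75,1.0,0,0,0,0,1],[-0.75,1,0,0,0,0,1],[-0.75,1,0,0,0,0,1],[-0.75,1,0,0,0,0,1]]'
python3 - <<'E'
from h import *
s=env.read_state(); P=wpose(s); im=optics.camera("wrist"); p=s["ee_pos"]; print(p)
cv2.imwrite("pics/w8r.png",im[:,:,::-1]); b=im[:,:,::-1].copy(); np.save("P8.npy",P)
cv2.polylines(b,[topix(circ((407.8,287.1),20,74.5),"wrist",P).round().astype(int)],True,(0,0,255),1)
cv2.polylines(b,[topix(circ((407.8,287.1),24.5,54),"wrist",P).round().astype(int)],True,(0,255,0),1)
q=topix([[407.8,287.1,74.5]],"wrist",P)[0].astype(int); print(q)
print(topix([[407.8,287.1,74.5],[412.8,287.1,74.5],[407.8,292.1,74.5]],"wrist",P))
w=optics.camera("top"); z=cv2.resize(w[140:200,250:330,::-1],(400,300),interpolation=cv2.INTER_CUBIC)
z2=cv2.resize(b[q[1]-60:q[1]+60,q[0]-80:q[0]+80],(400,300),interpolation=cv2.INTER_CUBIC)
cv2.imwrite("pics/w8.png",np.hstack([z2,z]))
E
```

```text
t: 21.2
ee_pos: [561.1, 84.4, 96.6]
eef_rot: [-0.004, -0.208, 0.978, -0.001]
contact_force: [0.8, 0.9, 0.1]
opening: 85.6
finger_force: 0.0
t: 21.87
ee_pos: [484.0, 185.3, 119.3]
eef_rot: [0.0, -0.208, 0.978, -0.0]
contact_force: [0.7, 0.7, 0.4]
opening: 85.7
finger_force: 0.0
t: 22.53
ee_pos: [409.3, 284.2, 119.0]
eef_rot: [-0.0, -0.207, 0.978, -0.0]
contact_force: [0.3, -0.6, 0.5]
opening: 85.4
finger_force: 0.0
[409.32773556 284.16450048 118.96872248]
[322 210]
[[322.06511234 210.30605593]
 [319.17353749 216.35622094]
 [328.52329061 213.00039671]]
```

View pics/w8.png

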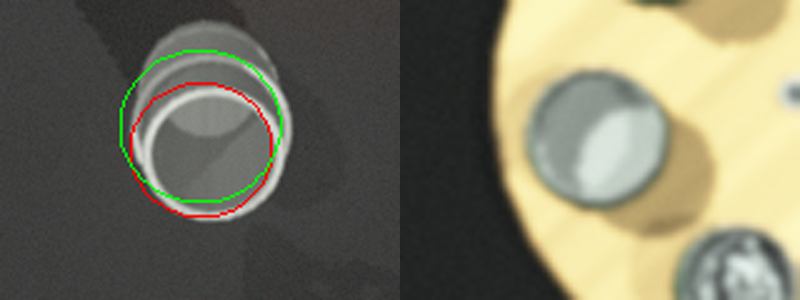

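Right: cup_d is standing on its pad. Left: cup_a's rim is about 3 px right of the prediction, so the nest is at about (407.7, 289.6). Gripping cup_a.

```bash
M="python3 -m pendant"
$M '[[0,0.05,-0.2,0,0,0,1],[0,0.05,-0.4,0,0,0,1],[0,0.05,-0.6,0,0,0,1],[0,0.05,-0.75,0,0,0,1],[0,0.05,-0.82,0,0,0,1],[0,0.05,-0.855,0,0,0,1],[0,0.05,-0.855,0,0,0,1],[0,0.05,-0.855,0,0,0,0.8]]' 25
$M '[[0,0,0,0,0,0,0.6],[0,0,0,0,0,0,0.5],[0,0,0,0,0,0,0.4],[0,0,0,0,0,0,0.35],[0,0,0,0,0,0,0.35],[0,0,0,0,0,0,0.35],[0,0,0,0,0,0,0.35],[0,0,0,0,0,0,0.35]]'
```

```text
t: 23.3
ee_pos: [409.4, 290.7, 34.4]
eef_rot: [0.001, -0.208, 0.978, 0.0]
contact_force: [1.0, -0.1, 0.7]
opening: 75.5
finger_force: 0.0
t: 23.97
ee_pos: [409.3, 291.0, 34.7]
eef_rot: [0.001, -0.209, 0.978, 0.0]
contact_force: [-0.9, -0.4, 6.5]
opening: 39.1
finger_force: 25.1
```

```bash
M="python3 -m pendant"
$M '[[0,0,0,0,0,0,0.35],[0,0,0,0,0,0,0.35],[0,0,0.05,0,0,0,0.35],[0,0,0.1,0,0,0,0.35],[0,0,0.15,0,0,0,0.35],[0,0,0.2,0,0,0,0.35],[0,0,0.2,0,0,0,0.35],[0,0,0.2,0,0,0,0.35]]' 35
python3 - <<'E'
from h import *
s=env.read_state(); P=wpose(s); im=optics.camera("wrist"); p=s["ee_pos"]; print(p)
b=im[:,:,::-1].copy()
cv2.polylines(b,[topix(circ(p,20,p[2]+40.5),"wrist",P).round().astype(int)],True,(0,0,255),1)
w=optics.camera("side")
cv2.imwrite("pics/w9.png",np.hstack([b[90:390,130:530],cv2.resize(w[240:360,230:390,::-1],(400,300),interpolation=cv2.INTER_CUBIC)]))
E
```

```text
t: 24.63
ee_pos: [408.9, 290.5, 54.1]
eef_rot: [0.0, -0.208, 0.978, 0.0]
contact_force: [-0.0, -0.2, -1.1]
opening: 38.7
finger_force: 35.2
[408.8845112  290.51491401  54.05225742]
```

View pics/w9.png

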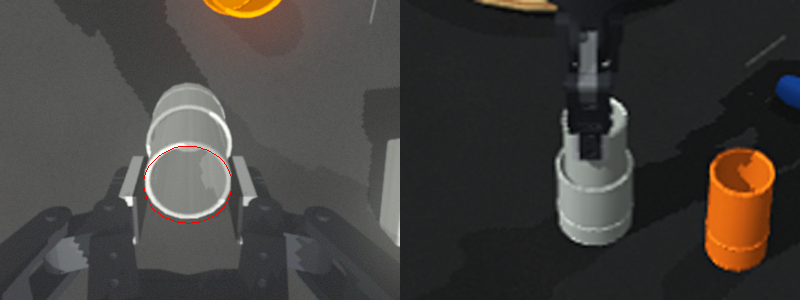

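Cup_a has lifted clear, its rim matches, and cup_b stayed put. Carrying it high to pad a.

```bash
M="python3 -m pendant"
$M '[[0,0,0.2,0,0,0,0.35],[0,0,0.4,0,0,0,0.35],[0,0,0.6,0,0,0,0.35],[0,0,0.8,0,0,0,0.35],[0.2,-0.25,0.8,0,0,0,0.35],[0.4,-0.5,0.8,0,0,0,0.35],[0.5,-0.6,0.8,0,0,0,0.35],[0.5,-0.6,0.8,0,0,0,0.35]]'
$M '[[0.2,-0.25,0,0,0,0,0.35],[0.4,-0.5,0,0,0,0,0.35],[0.6,-0.75,0,0,0,0,0.35],[0.8,-1,0,0,0,0,0.35],[0.8,-1,0,0,0,0,0.35],[0.8,-1,0,0,0,0,0.35],[0.8,-1,0,0,0,0,0.35],[0.8,-1,0,0,0,0,0.35]]'
$M '[[0.2,-0.25,0,0,0,0,0.35],[0.4,-0.5,0,0,0,0,0.35],[0.6,-0.75,0,0,0,0,0.35],[0.8,-1,0,0,0,0,0.35],[0.8,-1,0,0,0,0,0.35],[0.8,-1,0,0,0,0,0.35],[0.8,-1,0,0,0,0,0.35],[0.8,-1,0,0,0,0,0.35]]'
$M '[[0.2,-0.25,0,0,0,0,0.35],[0.4,-0.5,0,0,0,0,0.35],[0.55,-0.7,0,0,0,0,0.35],[0.65,-0.81,0,0,0,0,0.35],[0.65,-0.81,0,0,0,0,0.35],[0.65,-0.81,0,0,0,0,0.35],[0.65,-0.81,0,0,0,0,0.35],[0.65,-0.81,0,0,0,0,0.35]]'
$M '[[0,0,-0.1,0,0,0,0.35],[0,0,-0.25,0,0,0,0.35],[0,0,-0.4,0,0,0,0.35],[0,0,-0.5,0,0,0,0.35],[0,0,-0.55,0,0,0,0.35],[0,0,-0.55,0,0,0,0.35],[0,0,-0.55,0,0,0,0.35],[0,0,-0.55,0,0,0,0.35]]'
python3 - <<'E'
from h import *
s=env.read_state(); P=wpose(s); im=optics.camera("wrist"); p=s["ee_pos"]; print(p)
b=im[:,:,::-1].copy()
cv2.polylines(b,[topix(circ(p,20,p[2]+40),"wrist",P).round().astype(int)],True,(0,0,255),1)
cv2.polylines(b,[topix(circ((683.7,-50.9),24,33),"wrist",P).round().astype(int)],True,(255,0,255),1)
w=optics.camera("side")
cv2.imwrite("pics/w10.png",np.hstack([b[90:390,130:530],cv2.resize(w[110:260,200:400,::-1],(400,300),interpolation=cv2.INTER_CUBIC)]))
E
```

```text
t: 25.4
ee_pos: [459.9, 228.5, 133.3]
eef_rot: [-0.0, -0.207, 0.978, -0.0]
contact_force: [-0.6, 0.5, -0.2]
opening: 38.5
finger_force: 35.5
t: 26.07
ee_pos: [538.1, 131.1, 133.5]
eef_rot: [-0.0, -0.209, 0.978, 0.0]
contact_force: [0.5, 0.7, -0.6]
opening: 38.8
finger_force: 35.6
t: 26.73
ee_pos: [618.0, 31.7, 133.8]
eef_rot: [-0.0, -0.209, 0.978, 0.0]
contact_force: [-0.4, -0.3, 0.3]
opening: 38.4
finger_force: 35.6
t: 27.4
ee_pos: [683.2, -49.2, 134.0]
eef_rot: [-0.0, -0.209, 0.978, 0.0]
contact_force: [-0.8, 1.4, -0.6]
opening: 39.2
finger_force: 35.7
t: 28.07
ee_pos: [684.5, -50.5, 79.7]
eef_rot: [0.001, -0.209, 0.978, -0.0]
contact_force: [-0.1, 0.8, -0.6]
opening: 38.5
finger_force: 35.7
[684.52133523 -50.51543249  79.67308425]
```

View pics/w10.png

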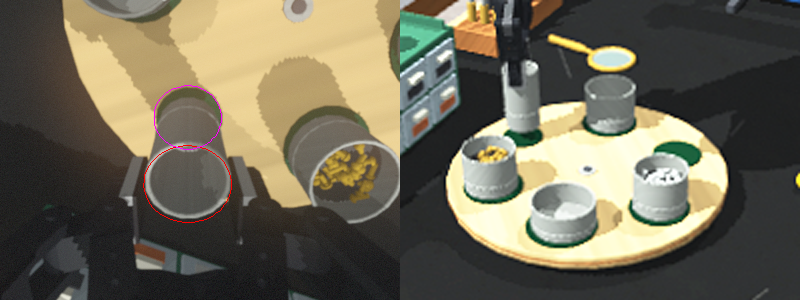

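Rim and pad circles match, and cup_d and cup_c stand on their pads. Lowering cup_a, then returning for cup_b.

```bash
M="python3 -m pendant"
$M '[[0,0,-0.06,0,0,0,0.35],[0,0,-0.1,0,0,0,0.35],[0,0,-0.12,0,0,0,0.35],[0,0,-0.13,0,0,0,0.35],[0,0,-0.137,0,0,0,0.35],[0,0,-0.137,0,0,0,0.35],[0,0,-0.137,0,0,0,0.5],[0,0,-0.137,0,0,0,0.7]]'
$M '[[0,0,0,0,0,0,0.75],[0,0,0,0,0,0,0.75],[0,0,0.1,0,0,0,0.75],[0,0,0.3,0,0,0,0.75],[0,0,0.6,0,0,0,0.8],[0,0,0.9,0,0,0,1],[-0.15,0.2,0.9,0,0,0,1],[-0.35,0.45,0.9,0,0,0,1]]'
$M '[[-0.2,0.25,0,0,0,0,1],[-0.4,0.5,0,0,0,0,1],[-0.6,0.75,0,0,0,0,1],[-0.8,1,0,0,0,0,1],[-0.8,1,0,0,0,0,1],[-0.8,1,0,0,0,0,1],[-0.8,1,0,0,0,0,1],[-0.8,1,0,0,0,0,1]]'
$M '[[-0.2,0.25,0,0,0,0,1],[-0.4,0.5,0,0,0,0,1],[-0.6,0.75,0,0,0,0,1],[-0.8,1,0,0,0,0,1],[-0.8,1,0,0,0,0,1],[-0.8,1,0,0,0,0,1],[-0.8,1,0,0,0,0,1],[-0.8,1,0,0,0,0,1]]'
$M '[[-0.2,0.25,-0.05,0,0,0,1],[-0.4,0.5,-0.1,0,0,0,1],[-0.6,0.75,-0.2,0,0,0,1],[-0.8,0.95,-0.3,0,0,0,1],[-0.8,0.95,-0.4,0,0,0,1],[-0.8,0.95,-0.4,0,0,0,1],[-0.8,0.95,-0.4,0,0,0,1],[-0.8,0.95,-0.4,0,0,0,1]]'
python3 - <<'E'
from h import *
s=env.read_state(); P=wpose(s); im=optics.camera("wrist"); p=s["ee_pos"]; print(p)
b=im[:,:,::-1].copy()
c=np.array([407.7,290,54]); cv2.polylines(b,[topix(circ(c,24.5,54),"wrist",P).round().astype(int)],True,(0,0,255),1)
q=topix([c,c+[5,0,0],c+[0,5,0]],"wrist",P); print(q); q=q[0].astype(int)
w=optics.camera("top"); z=cv2.resize(w[95:175,315:415,::-1],(375,300),interpolation=cv2.INTER_CUBIC)
z2=cv2.resize(b[q[1]-60:q[1]+60,q[0]-80:q[0]+80],(400,300),interpolation=cv2.INTER_CUBIC)
cv2.imwrite("pics/w11.png",np.hstack([z2,z]))
E
```

```text
t: 28.83
ee_pos: [684.0, -50.7, 64.9]
eef_rot: [0.0, -0.208, 0.978, -0.0]
contact_force: [0.8, 0.3, -0.7]
opening: 53.5
finger_force: 0.0
t: 29.5
ee_pos: [651.1, -6.4, 158.2]
eef_rot: [0.003, -0.207, 0.978, -0.0]
contact_force: [0.3, 0.9, -1.2]
opening: 85.4
finger_force: 0.0
t: 30.17
ee_pos: [569.5, 93.8, 155.4]
eef_rot: [0.0, -0.208, 0.978, -0.0]
contact_force: [0.1, -0.3, -0.4]
opening: 86.0
finger_force: 0.0
t: 30.83
ee_pos: [489.7, 193.5, 154.9]
eef_rot: [-0.0, -0.207, 0.978, -0.0]
contact_force: [-0.1, 0.7, 0.3]
opening: 85.4
finger_force: 0.0
t: 31.5
ee_pos: [410.0, 288.9, 115.4]
eef_rot: [0.0, -0.208, 0.978, 0.0]
contact_force: [0.0, -0.1, -0.1]
opening: 85.2
finger_force: 0.0
[409.96950944 288.87268735 115.408805  ]
[[319.94848606 200.61770316]
 [317.25371062 206.333643  ]
 [325.99542777 203.16403291]]
```

View pics/w11.png

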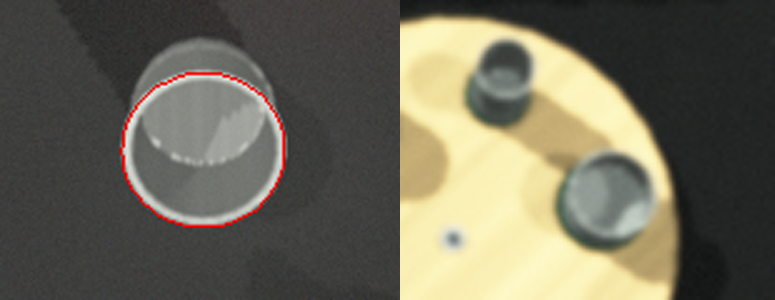

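Cup_b's rim matches (407.7, 290), and cup_a stands on its pad. Gripping cup_b and lifting it high.

```bash
M="python3 -m pendant"
$M '[[-0.02,0.01,-0.2,0,0,0,1],[-0.02,0.01,-0.4,0,0,0,1],[-0.02,0.01,-0.6,0,0,0,1],[-0.02,0.01,-0.8,0,0,0,1],[-0.02,0.01,-0.95,0,0,0,1],[-0.02,0.01,-1,0,0,0,1],[-0.02,0.01,-1,0,0,0,1],[-0.02,0.01,-1,0,0,0,1]]' 30
$M '[[0,0,-0.04,0,0,0,1],[0,0,-0.07,0,0,0,0.9],[0,0,-0.07,0,0,0,0.7],[0,0,-0.07,0,0,0,0.5],[0,0,-0.07,0,0,0,0.45],[0,0,-0.07,0,0,0,0.45],[0,0,-0.07,0,0,0,0.45],[0,0,-0.07,0,0,0,0.45]]'
$M '[[0,0,0,0,0,0,0.45],[0,0,0,0,0,0,0.45],[0,0,0.1,0,0,0,0.45],[0,0,0.3,0,0,0,0.45],[0,0,0.5,0,0,0,0.45],[0,0,0.7,0,0,0,0.45],[0,0,0.9,0,0,0,0.45],[0,0,1,0,0,0,0.45]]' 35
```

```text
t: 32.27
ee_pos: [407.6, 290.6, 15.6]
eef_rot: [0.0, -0.208, 0.978, 0.0]
contact_force: [0.7, -0.8, -0.1]
opening: 85.1
finger_force: 0.0
t: 32.93
ee_pos: [407.0, 290.6, 8.6]
eef_rot: [0.0, -0.209, 0.978, 0.0]
contact_force: [-1.3, -1.4, 5.8]
opening: 48.5
finger_force: 31.0
t: 33.6
ee_pos: [407.6, 291.2, 110.2]
eef_rot: [0.001, -0.209, 0.978, 0.001]
contact_force: [-0.0, 0.1, -1.1]
opening: 48.6
finger_force: 36.3
```

```bash
M="python3 -m pendant"
$M '[[0,0,0.2,0,0,0,0.45],[0.05,-0.3,0.2,0,0,0,0.45],[0.1,-0.6,0.2,0,0,0,0.45],[0.2,-0.9,0.2,0,0,0,0.45],[0.25,-1,0.2,0,0,0,0.45],[0.25,-1,0.2,0,0,0,0.45],[0.25,-1,0.2,0,0,0,0.45],[0.25,-1,0.2,0,0,0,0.45]]'
$M '[[0.1,-0.3,0,0,0,0,0.45],[0.15,-0.6,0,0,0,0,0.45],[0.2,-0.9,0,0,0,0,0.45],[0.25,-1,0,0,0,0,0.45],[0.25,-1,0,0,0,0,0.45],[0.25,-1,0,0,0,0,0.45],[0.25,-1,0,0,0,0,0.45],[0.25,-1,0,0,0,0,0.45]]'
$M '[[0.1,-0.3,0,0,0,0,0.45],[0.15,-0.6,0,0,0,0,0.45],[0.2,-0.9,0,0,0,0,0.45],[0.25,-1,0,0,0,0,0.45],[0.25,-1,0,0,0,0,0.45],[0.25,-1,0,0,0,0,0.45],[0.25,-1,0,0,0,0,0.45],[0.25,-1,0,0,0,0,0.45]]'
$M '[[0.1,-0.3,0,0,0,0,0.45],[0.15,-0.6,0,0,0,0,0.45],[0.23,-0.79,0,0,0,0,0.45],[0.23,-0.79,0,0,0,0,0.45],[0.23,-0.79,0,0,0,0,0.45],[0.23,-0.79,-0.2,0,0,0,0.45],[0.23,-0.79,-0.4,0,0,0,0.45],[0.23,-0.79,-0.5,0,0,0,0.45]]'
$M '[[0,0,-0.1,0,0,0,0.45],[0,0,-0.2,0,0,0,0.45],[0,0,-0.2,0,0,0,0.45],[0,0,-0.2,0,0,0,0.45],[0,0,-0.2,0,0,0,0.45],[0,0,-0.2,0,0,0,0.45],[0,0,-0.2,0,0,0,0.45],[0,0,-0.2,0,0,0,0.45]]'
python3 - <<'E'
from h import *
s=env.read_state(); P=wpose(s); im=optics.camera("wrist"); p=s["ee_pos"]; print(p)
b=im[:,:,::-1].copy()
cv2.polylines(b,[topix(circ(p,24.5,p[2]+45.5),"wrist",P).round().astype(int)],True,(0,0,255),1)
cv2.polylines(b,[topix(circ((505.7,-87.9),28.5,33),"wrist",P).round().astype(int)],True,(255,0,255),1)
w=optics.camera("side")
cv2.imwrite("pics/w12.png",np.hstack([b[90:390,130:530],cv2.resize(w[110:260,200:400,::-1],(400,300),interpolation=cv2.INTER_CUBIC)]))
E
```

```text
t: 34.27
ee_pos: [431.9, 191.1, 127.9]
eef_rot: [0.0, -0.208, 0.978, 0.0]
contact_force: [-0.8, 0.2, -1.2]
opening: 48.2
finger_force: 36.4
t: 34.93
ee_pos: [456.8, 91.5, 128.0]
eef_rot: [0.0, -0.209, 0.978, 0.0]
contact_force: [1.2, 0.9, -1.2]
opening: 48.0
finger_force: 36.5
t: 35.6
ee_pos: [481.7, -8.5, 128.0]
eef_rot: [0.0, -0.209, 0.978, 0.0]
contact_force: [0.3, -0.7, -0.2]
opening: 48.1
finger_force: 36.6
t: 36.27
ee_pos: [503.2, -87.4, 76.2]
eef_rot: [-0.001, -0.209, 0.978, 0.001]
contact_force: [-0.2, 0.0, -0.5]
opening: 48.4
finger_force: 36.6
t: 36.93
ee_pos: [505.2, -88.6, 58.6]
eef_rot: [0.001, -0.208, 0.978, -0.0]
contact_force: [-0.4, -0.4, -0.4]
opening: 48.3
finger_force: 36.6
[505.19440418 -88.64521756  58.56713552]
```

View pics/w12.png

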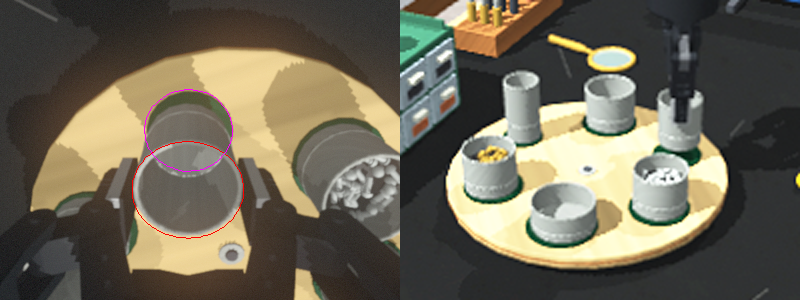

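Cup_b is centred over pad b, and its rim and pad circles match. Lowering and releasing.

```bash
M="python3 -m pendant"
$M '[[0,0,-0.06,0,0,0,0.45],[0,0,-0.11,0,0,0,0.45],[0,0,-0.14,0,0,0,0.45],[0,0,-0.155,0,0,0,0.45],[0,0,-0.163,0,0,0,0.45],[0,0,-0.163,0,0,0,0.45],[0,0,-0.163,0,0,0,0.6],[0,0,-0.163,0,0,0,0.75]]'
$M '[[0,0,0,0,0,0,0.8],[0,0,0,0,0,0,0.8],[0,0,0.1,0,0,0,0.8],[0,0,0.3,0,0,0,0.8],[0,0,0.6,0,0,0,0.8],[0,0,0.9,0,0,0,0.8],[0,0,1,0,0,0,0.8],[0,0,1,0,0,0,0.8]]'
$M '[[-0.1,-0.3,0,0,0,0,0.8],[-0.2,-0.6,0,0,0,0,0.8],[-0.3,-0.9,0,0,0,0,0.8],[-0.4,-1,0,0,0,0,0.8],[-0.4,-1,0,0,0,0,0.8],[-0.4,-1,0,0,0,0,0.8],[-0.4,-1,0,0,0,0,0.8],[-0.4,-1,0,0,0,0,0.8]]'
python3 - <<'E'
from h import *
b=optics.camera("top")[:,:,::-1][105:210,270:390].copy(); b=cv2.resize(b,None,fx=5,fy=5,interpolation=cv2.INTER_CUBIC)
for c,r,h,R2 in [((683.7,-50.9),20,72,24),((505.7,-87.9),24.5,54,28.5),((605.4,-120.8),29,46,33),((562.6,84.8),33.5,30,37.5)]:
    for rr,z,col in [(r,33+h,(0,0,255)),(R2,33,(255,0,255))]:
        q=(topix(circ(c,rr,z),"top")-[270,105]+.5)*5; cv2.polylines(b,[q.round().astype(int)],True,col,1)
cv2.imwrite("pics/w13.png",b)
E
```

```text
t: 37.7
ee_pos: [505.2, -88.6, 41.7]
eef_rot: [0.0, -0.208, 0.978, -0.0]
contact_force: [-0.6, -0.2, -0.5]
opening: 61.7
finger_force: 0.0
t: 38.37
ee_pos: [507.2, -88.6, 145.7]
eef_rot: [0.004, -0.209, 0.978, -0.001]
contact_force: [-0.3, -1.0, -0.9]
opening: 68.4
finger_force: 0.0
t: 39.03
ee_pos: [465.2, -187.9, 141.5]
eef_rot: [-0.0, -0.209, 0.978, 0.0]
contact_force: [0.7, 0.3, -0.3]
opening: 68.5
finger_force: 0.0
```

View pics/w13.png

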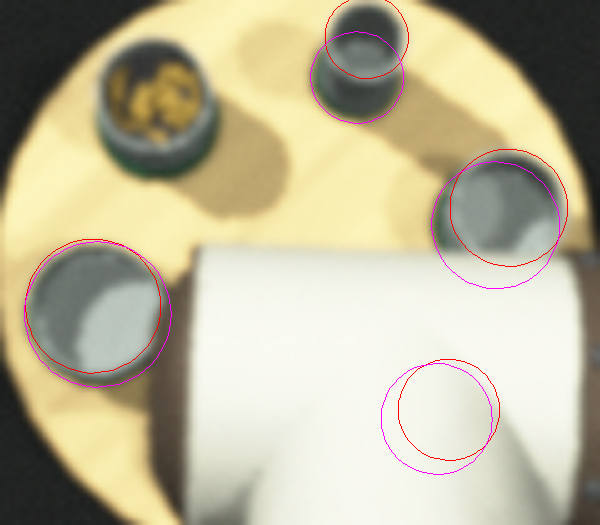

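I've now viewed 16 pictures, two over the limit of 14, so I won't view any more. The last one shows a, c and d within about 2 mm of their predicted positions. Cup_b is hidden by the arm, so I'll check it numerically with the detector.

```bash
python3 - <<'E'
from h import *
optics.camera("side")
B=[(np.round(r["bbox"],1).tolist(),round(r["p"],2)) for l in ["cup_b","rivets_gold","rivets_silver"] for r in optics.boxes_of(l,"side")]
for b in B: print(b)
for n,c,r,h in [("a",(683.7,-50.9),20,72),("b",(505.7,-87.9),24.5,54),("c",(605.4,-120.8),29,46),("d",(562.6,84.8),33.5,30)]:
    q=topix(np.r_[circ(c,r,33),circ(c,r,33+h)],"side"); print(n,q.min(0).round(1),(q.max(0)-q.min(0)).round(1))
E
```

```text
([251.7, 147.0, 20.6, 33.5], 0.88)
([326.8, 157.2, 23.3, 29.8], 0.87)
([424.5, 152.6, 28.0, 30.7], 0.84)
([268.2, 201.9, 31.1, 28.5], 0.71)
([351.1, 298.4, 26.1, 51.1], 0.67)
([294.6, 147.5, 20.8, 28.3], 0.58)
([231.0, 179.8, 30.2, 29.1], 0.64)
([267.1, 199.7, 29.8, 30.8], 0.51)
([314.9, 189.0, 25.1, 32.3], 0.76)
a [250.5 145.4] [19.4 36.1]
b [327.5 159.9] [22.6 32.1]
c [291.9 147.1] [24.9 29.2]
d [263.2 200.1] [33.8 31.5]
```

All four cups are where they should be, upright, and the rivet cups have not moved.

```bash
python3 -c "
from rig import job
print(job.close_job())"
```

```text
the job is handed in; nothing more can be done
None
```

I handed the job in at about 39 s of the 98 s: all four cups stand upright on their matching pads, a, c and d within about 2 mm of centre by the top camera and b checked only by the side camera's detector, with the rivet cups undisturbed; I viewed 16 pictures, two over the limit of 14.

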